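Switch on the stores counter

TASK

Switch this parts-store counter on for the shift, tapping lightly with a fingertip: first tip the main rocker switch on the socket strip over to on by its raised end, then press the counting scale's round power button in, then the label printer's round power button in, and last press the printer's long feed key down to its stop and let it go. Stay off the scale's square keys and its weighing pan, do not pick up or push about the machines or the mug, red bin, bolt and label roll among them, and finish clear of everything.

Things in the scene. Friction and masses are not known exactly. Their poses are not given: they have to be found in the camera images.
- strip: Aluminium socket strip screwed to the counter, 320 mm long (its y) x 50 wide (its x) x 45 high, three round sockets and a rocker switch at its +y end. Origin: centre of the underside; z up.
- main_switch (a joint): Main rocker switch of the strip, black, 36 mm long (along the strip's y) x 24 mm wide, in a black bezel whose top is 47 mm above the counter. Value in rad: about 0 (up to 0.04) at the start = off, its +y end raised; 0.30 = fully on, +y end pressed down, the other end raised. It is on above 0.20. It tips at about 2 N on the raised end (a finger that also lies over the other half jams it) and stays where it is left.
- main_switch_spot (a point): The spot to tap: on the upper face of the rocker's raised end, mid-width, 16 mm from the pivot (the end itself is 18 mm from it). About 56 mm above the counter when off and 51 mm when on. It turns with the rocker; off, its frame is parallel to the strip's.
- scale: Counting scale, pale plastic, 280 mm deep (its x) x 240 wide (its y), loose on four feet (3.2 kg). At the back a flat steel weighing pan, top 94 mm up, starting 90 mm behind the front edge; at the front (-x) a dark key panel sloping down at 18 degrees to the front edge, with display windows, three square keys in a row to the left (+y) and one round button to the right (-y). Origin: centre of the footprint, on the counter; -x is its front, z up.
- pan: The scale's weighing pan, a steel plate 190 (x) x 235 (y) x 4 mm; origin at its centre, 92 mm above the counter. Not to be touched.
- scale_power (a joint): The scale's round power button, 22 mm across, stands 8 mm proud of the panel when off. Value in m: 0 off, 0.005 fully in (on above 0.0035). It moves square to the sloping panel, a straight push down works; it takes about 3 N and stays in.
- scale_power_top (a point): Centre of the top of the scale's power button (moves with it), about 70 mm above the counter when off; z is the button's axis, leaning 18 degrees towards the scale's front.
- scale_key0 (a joint): Square key 16 x 22 mm on the scale's panel, nearest to the power button (80 mm from it), 5 mm proud, springs back. Value in m, 0 up, 0.003 down. Not to be pressed.
- scale_key1 (a joint): The middle square key, 40 mm farther from the power button. Not to be pressed.
- scale_key2 (a joint): The square key farthest from the power button. Not to be pressed.
- printer: Desktop label printer, pale lid on a dark base, 220 mm deep (its x) x 190 wide (its y) x 150 high, standing loose on four feet (1.9 kg). On its flat top along the front edge (-x): a round power button to the left (+y) and a long feed key to the right (-y), 106 mm apart. Origin: centre of the footprint, on the counter; -x is its front, z up.
- printer_power (a joint): The printer's round power button, 20 mm across, 8 mm proud of the top when off. Value in m: 0 off, 0.005 fully in (on above 0.0035). Moves straight down, takes about 3 N, stays in.
- printer_power_top (a point): Centre of the top of the printer's power button (moves with it), 158 mm above the counter when off; z up.
- printer_feed (a joint): The printer's feed key, 40 mm long (the printer's y) x 15 mm, 7 mm proud of the top. Value in m: 0 up, 0.004 at its stop (counts as pressed above 0.003). Moves straight down against a spring (1.5 N rising to 3.5 N) and springs back when let go.
- printer_feed_top (a point): Centre of the top of the feed key (moves with it), 157 mm above the counter when up; z up.
- label_roll: Bystander: paper label roll, 76 mm across x 45 mm high, standing on the rear part of the printer's top, its near edge about 75 mm behind the line through the middles of the two keys. Origin: centre of its underside.
- bolt: Bystander: large steel hex bolt standing on its head between the scale and the printer, 78 mm tall, head 34 mm across. Origin: centre of its underside.
- mug: Bystander: white mug, 80 mm across x 92 mm, to the left of the strip. Origin: centre of its underside.
- parts_bin: Bystander: red open bin of bolts, 150 x 100 x 55 mm, to the right of the strip. Origin: centre of its underside.

How it is judged:
By the outcome, as a careful person would: the job done as asked, in the order asked, and still so for the second after the job is handed in, with the robot touching nothing.
It also fails if it takes over 56 s, if anything falls off the work surface, if the arm or the gripper's body presses on something with over 40 N, if the wrist force passes 120 N, or if a joint passes its speed limit or range.

ROBOT

A 6-joint arm with a two-finger parallel gripper is mounted at the origin on the work surface. World frame = base frame: x ahead of the robot, y to its left, z up, the work surface at z = 0. Lengths are in m, angles in rad, forces in N, time in s.
With the tool pointing down it reaches from about 0.3 to 0.95 m from the base axis. Payload 3.1 kg.
Tool frame: the origin (TCP) lies midway between the tips of the shut fingers; the grasp point (between the pads) lies 19 mm behind it (ctrl.grip_depth is the distance from the TCP to the grasp point, in m); z points along the fingers, y is the line along which they close (so a half turn about z gives the same grasp; the last joint's range is limited). The gripper opens to 85 mm and grips with 20 to 120 N. Pads are 22 mm wide; open, the fingers measure 114 mm over their backs; the gripper's body (76 mm by 85 mm) begins 54 mm behind the grasp point. The pads swing forward as they close: fully open they stand 13 mm farther back than shut.
Start: joints at [-1.37, 0.308, 1.634, -0, 1.2, -0.07], TCP at [0.167, -0.602, 0.231] pointing down, gripper open.
Joint ranges: [-3.06, 3.06], [-0.79, 1.96], [0.05, 2.63], [-1.19, 4.34], [0.05, 2.64], [-2.94, 2.94]. Speed limits (rad/s): [2.79, 2.79, 3.14, 3.14, 3.14, 3.14].

INTERFACE

Orientations are given as a unit quaternion [w, x, y, z].
In Python, from workcell import ctrl, optics gives the robot as it stands.
- The arm moves only by the tool apply_moves, never from a script. Its argument "increments" is a list that holds one entry, the list of rows, each a list of 7 numbers: the finger opening in m, from 0 to 0.0854, then the shift along the world's x, y, z in m, then the turn, a rotation vector about the world's x, y, z in degrees. In form: [[[hand, dx, dy, dz, rx, ry, rz], ...]]. A call has 1 to 8 rows; each row shifts and turns the commanded pose from where the row before left it; what a row does not reach is not made up. A row lasts 1/8 s, in which the tool goes at most 62.5 mm and 10.7 degrees, less where a joint would pass 70% of its speed; a pose out of reach is approached as far as the arm can. A call with a gripper value outside its range is refused whole. The fingers move at their own pace and stop on an object; the grip force is fixed at half the most. Time passes only in rows, so rows that do not move let the fingers close. It gives the time, the measured TCP pose, the force, the opening and the grip force at its end, in the units of the state.
- ctrl.observe(): the state, without advancing time (a new reading comes with each control period).
- optics.read_camera(name): name is "scene" or "top"; returns a dict with "color" (480x640x3 uint8, blue, green, red), "mtx" (3x3 intrinsics, pixels), "distortion" ([k1, k2, p1, p2, k3] as OpenCV has them; the pictures are not rectified), "rvec" (rotation vector, rad) and "tvec" (3), from world to camera coordinates, as OpenCV has them. Camera axes: x right, y down, z forward; pixel columns grow to the right and rows downward; lengths in m; the calibration is good to about 2 mm. A picture is of the moment at which its call begins. There is no depth.
- ctrl.job_done(): hands the job in; it is judged then, once.
The state is a dict: "clock": time; "qpos": joint angles; "qvel": joint speeds; "effort": joint torques, N m; "tool_pos": TCP position; "ee_rot": TCP orientation; "ft_force": force on the tool from outside, world axes, zero at the start; "ft_torque": the same for the moment, N m; "grip_width": finger opening in m; "grip_force": force on a finger pad.
Only numpy, scipy, OpenCV 4.12 (cv2) and the standard library are available. Lean on these libraries where they do the work, as an engineer would, in place of code of your own. Each camera call takes 0.05 s, during which the arm holds its last target. There are 200 camera calls.

## Working session

There is one attempt and no reset: what is moved stays moved. The work goes in short steps, Python scripts to look and compute and a tool call to move; the robot and the scene stay as the last step left them, time stands still between calls to the robot, and variables do not carry over. Pictures are saved under pics/ and viewed, at most 10 in all, crops included, and the job is handed in when it is done.

Besides the shell and the picture viewer there is one more tool, called as name([rows], argument=value, ...), one row to a line, values as JSON. apply_moves: Moves the arm, as the interface text tells. Its arguments: {"type":"object","properties":{"increments":{"type":"array"}},"required":["increments"]}

```bash
mkdir -p pics; python3 - <<'E'
from workcell import ctrl, optics
import cv2,pickle
for n in("scene","top"):
    d=optics.read_camera(n); cv2.imwrite(f"pics/{n}0.png",d["color"]); pickle.dump(d,open(n+".pkl","wb"))
    print(n,d["mtx"].round(1).tolist(),d["distortion"],d["rvec"],d["tvec"])
print(ctrl.observe())
E
```

```text
scene [[450.8, 0.0, 315.3], [0.0, 450.8, 238.6], [0.0, 0.0, 1.0]] [0.00507825 0.         0.         0.         0.        ] [ 2.10040018  0.69872553 -0.3781037 ] [-0.45624195 -0.12324006  1.26986455]
top [[592.6, 0.0, 323.6], [0.0, 592.6, 237.0], [0.0, 0.0, 1.0]] [-0.05049291  0.          0.          0.          0.        ] [ 2.2061116  -2.01477517  0.20762792] [-0.07491042  0.5766811   1.54495819]
{'clock': 0.1, 'qpos': array([-1.36970943e+00,  3.08920139e-01,  1.63504699e+00, -1.16524988e-05,
        1.19970210e+00, -6.96607399e-02]), 'qvel': array([ 0.00093543, -0.00095104, -0.00533494, -0.00092027,  0.00019219,
        0.00052367]), 'effort': array([-4.01467037e-05, -4.16407156e+01, -2.77644360e+01, -6.34158027e-05,
        4.03588507e-03, -1.44677171e-05]), 'tool_pos': array([ 0.16700347, -0.60150772,  0.23016638]), 'ee_rot': array([-1.03569084e-03,  9.90850130e-01,  1.34962743e-01, -7.35957702e-05]), 'ft_force': array([ 0.31564182,  0.33307134, -1.03983416]), 'ft_torque': array([0.0035608 , 0.00582279, 0.03450794]), 'grip_force': 0.0, 'grip_width': 0.08542191415235253}
```

View pics/scene0.png

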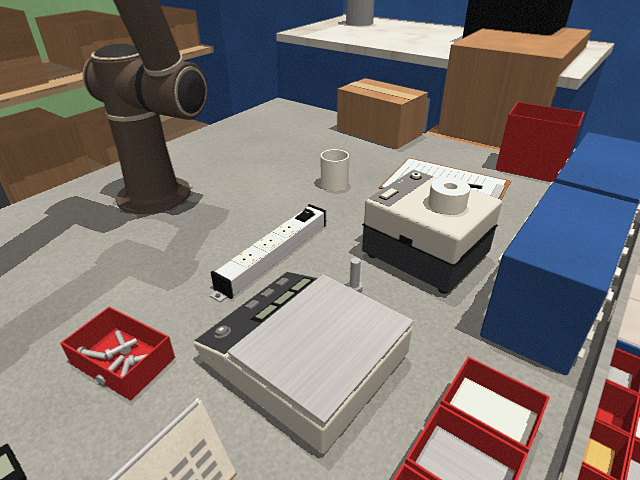

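View pics/top0.png

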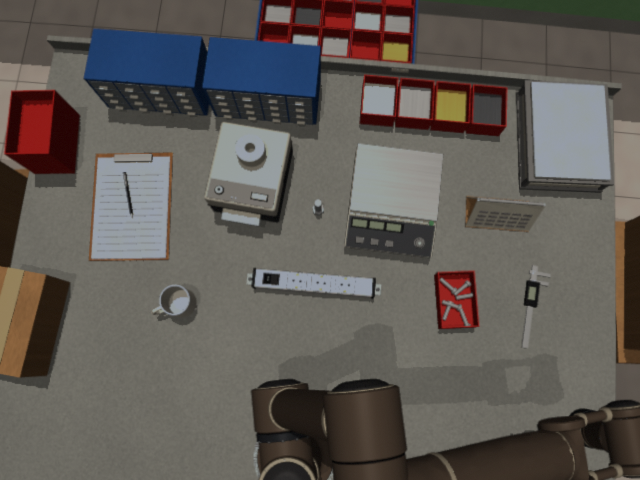

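The scene view shows the rocker near (308,214), scale button (222,330), printer button (416,175) and feed key (388,194). In the top view they are at (271,280), (420,243), (219,190) and (259,197). Next I'll enlarge crops of these.

```bash
python3 - <<'E'
import cv2,pickle,numpy as np
def tile(n,cs):
    im=pickle.load(open(n+".pkl","rb"))["color"]; out=[]
    for (u,v) in cs:
        c=cv2.resize(im[v-18:v+18,u-24:u+24],None,fx=8,fy=8,interpolation=cv2.INTER_CUBIC)
        for k in range(0,48,8): cv2.putText(c,str(u-24+k),(k*8,8),0,.3,(0,255,255)); cv2.line(c,(k*8+4,10),(k*8+4,14),(0,255,255))
        for k in range(4,36,8): cv2.putText(c,str(v-18+k),(0,k*8+8),0,.3,(0,255,255)); cv2.line(c,(22,k*8+4),(26,k*8+4),(0,255,255))
        out.append(c)
    cv2.imwrite(f"pics/{n}_z.png",np.vstack([np.hstack(out[:2]),np.hstack(out[2:])]))
tile("scene",[(308,214),(222,330),(416,175),(388,194)])
tile("top",[(271,280),(420,243),(219,190),(259,197)])
E
```

```text
(no output)
```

View pics/scene_z.png

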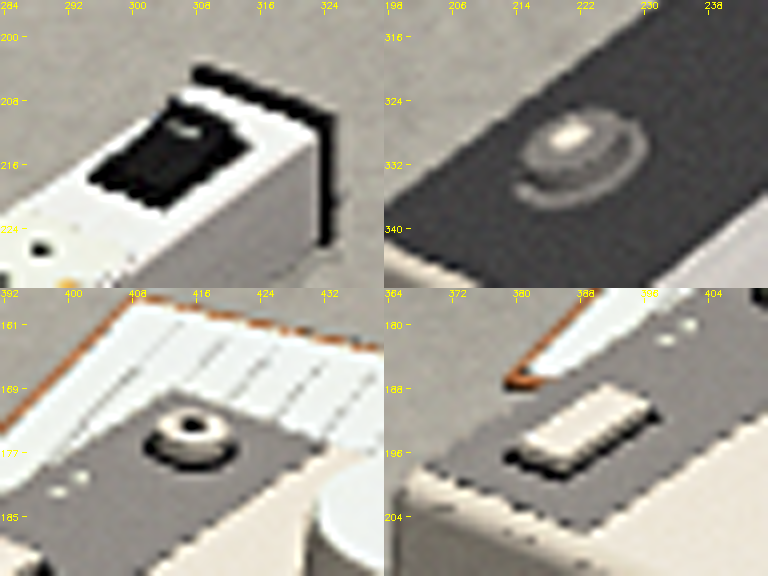

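View pics/top_z.png

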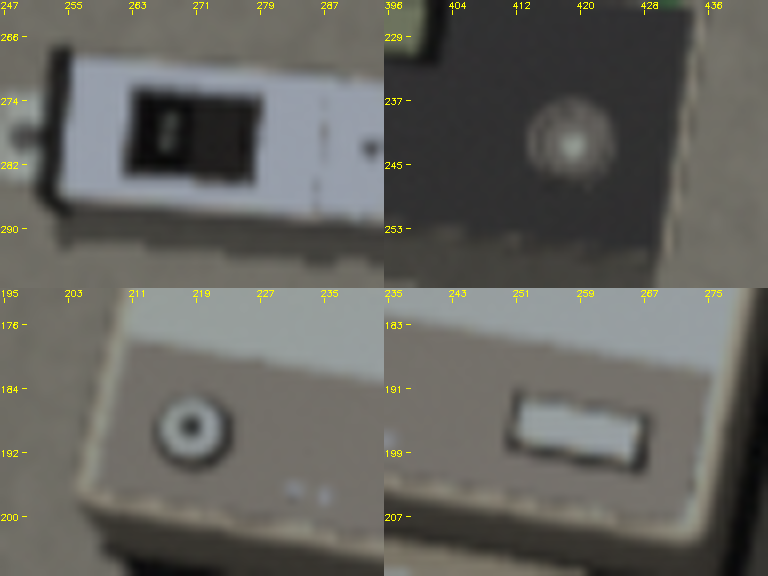

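In the crops, the rocker's white mark (raised end) is at scene (306.6,211.5) and top (267.5,277.8). The button tops are clear in both views, so I'll triangulate.

```bash
cat > tri.py <<'E'
import cv2,pickle,numpy as np
C={n:pickle.load(open(n+".pkl","rb")) for n in("scene","top")}
def ray(n,p):
    d=C[n];q=cv2.undistortPoints(np.array([[p]],float),d["mtx"],d["distortion"])[0,0]
    R=cv2.Rodrigues(d["rvec"])[0];return -R.T@np.ravel(d["tvec"]),R.T@np.array([*q,1])
def tri(ps,pt):
    A=[];b=[]
    for n,p in(("scene",ps),("top",pt)):
        o,r=ray(n,p);r/=np.linalg.norm(r);P=np.eye(3)-np.outer(r,r);A.append(P);b.append(P@o)
    x,res,*_=np.linalg.lstsq(np.vstack(A),np.hstack(b),rcond=None);return x,res**.5
def plane(n,p,z):
    o,r=ray(n,p);return o+r*(z-o[2])/r[2]
if __name__=="__main__":
    for k,s,t,z in(("mark",(306.6,211.5),(267.5,277.75),.056),("bezel",(304.6,215.5),(270.75,278.4),.047),("scale",(221,328.75),(419,242.2),.070),("ppow",(415.25,173.75),(218.4,189),.158),("feed",(389,192.25),(258.75,196.25),.157)):
        x,r=tri(s,t);print(k,x.round(4),r.round(4),"scene@z",plane("scene",s,z).round(4),"top@z",plane("top",t,z).round(4))
    for p in((255,268),(378,280),(253,289),(375,297)):print("strip",plane("top",p,.045).round(4))
    print("bolt",plane("top",(319,202),.078), "mug",plane("top",(174,300),.09),"roll",plane("top",(251,149),.195))
E
python3 tri.py
```

```text
mark [0.4579 0.1175 0.0531] [0.0004] scene@z [0.4609 0.1141 0.056 ] top@z [0.4573 0.117  0.056 ]
bezel [0.4578 0.1093 0.0459] [0.0005] scene@z [0.4592 0.1082 0.047 ] top@z [0.4575 0.109  0.047 ]
scale [ 0.5877 -0.2794  0.0697] [0.0004] scene@z [ 0.5878 -0.2798  0.07  ] top@z [ 0.5879 -0.2791  0.07  ]
ppow [0.6622 0.2579 0.1572] [0.0002] scene@z [0.6628 0.2563 0.158 ] top@z [0.6621 0.2578 0.158 ]
feed [0.6538 0.1528 0.1547] [0.0012] scene@z [0.6561 0.1501 0.157 ] top@z [0.6525 0.1519 0.157 ]
strip [0.4819 0.1546 0.045 ]
strip [ 0.4795 -0.1787  0.045 ]
strip [0.4249 0.1536 0.045 ]
strip [ 0.4331 -0.174   0.045 ]
bolt [ 0.67228902 -0.00161502  0.078     ] mug [0.37267409 0.34976028 0.09      ] roll [0.76475365 0.18067153 0.195     ]
```

apply_moves([
  [[0,0.02,0.045,0,0,0,5],[0,0.02,0.045,0,0,0,5],[0,0.02,0.045,0,0,0,5],[0,0.02,0.045,0,0,0,5],[0,0.02,0.045,0,0,0,5],[0,0.02,0.045,0,0,0,5],[0,0.02,0.045,0,0,0,5],[0,0.02,0.045,0,0,0,5]],
])

```text
clock: 1.1
tool_pos: [0.3274, -0.2406, 0.231]
ee_rot: [-0.0, 0.884, 0.467, 0.0]
ft_force: [1.2, -0.5, 0.4]
grip_width: -0.0001
grip_force: 0.0
```

apply_moves([
  [[0,0.02,0.047,0,0,0,5],[0,0.02,0.047,0,0,0,5],[0,0.02,0.047,-0.01,0,0,5],[0,0.02,0.047,-0.02,0,0,5],[0,0.02,0.047,-0.02,0,0,5],[0,0.02,0.047,-0.02,0,0,5],[0,0.01,0.047,-0.02,0,0,4.5],[0,0.0,0.042,-0.02,0,0,0]],
])

```text
clock: 2.1
tool_pos: [0.4577, 0.1306, 0.1205]
ee_rot: [0.0, 0.707, 0.708, 0.0]
ft_force: [0.7, -0.6, -0.3]
grip_width: -0.0001
grip_force: 0.0
```

apply_moves([
  [[0,0,0,0,0,0,0],[0,0,0,0,0,0,0]],
])

```text
clock: 2.35
tool_pos: [0.4569, 0.1285, 0.1211]
ee_rot: [0.0, 0.707, 0.707, -0.0]
ft_force: [1.4, 0.2, -0.4]
grip_width: -0.0002
grip_force: 0.0
```

apply_moves([
  [[0,0,0,-0.02,0,0,0],[0,0,0,-0.02,0,0,0],[0,0,0,-0.015,0,0,0],[0,0,0,0,0,0,0]],
])

```text
clock: 2.85
tool_pos: [0.4564, 0.1278, 0.0656]
ee_rot: [-0.001, 0.708, 0.707, -0.001]
ft_force: [0.2, 0.8, -0.0]
grip_width: -0.0002
grip_force: 0.0
```

```bash
cat > look.py <<'E'
import sys,cv2,numpy as np
from workcell import ctrl,optics
# usage: look.py name us vs ut vt  -> scene and top crops side by side
n,us,vs,ut,vt=sys.argv[1],*map(int,sys.argv[2:6]);o=[]
for c,u,v in(("scene",us,vs),("top",ut,vt)):
    im=optics.read_camera(c)["color"];o.append(cv2.resize(im[v-35:v+35,u-30:u+30],(396,462),interpolation=cv2.INTER_CUBIC))
cv2.imwrite(f"pics/{n}.png",np.hstack(o));s=ctrl.observe();print(s["tool_pos"].round(4),s["ft_force"].round(2))
E
python3 look.py a 308 205 271 275
```

```text
[0.4577 0.1284 0.0667] [0.2  0.49 0.05]
```

View pics/a.png

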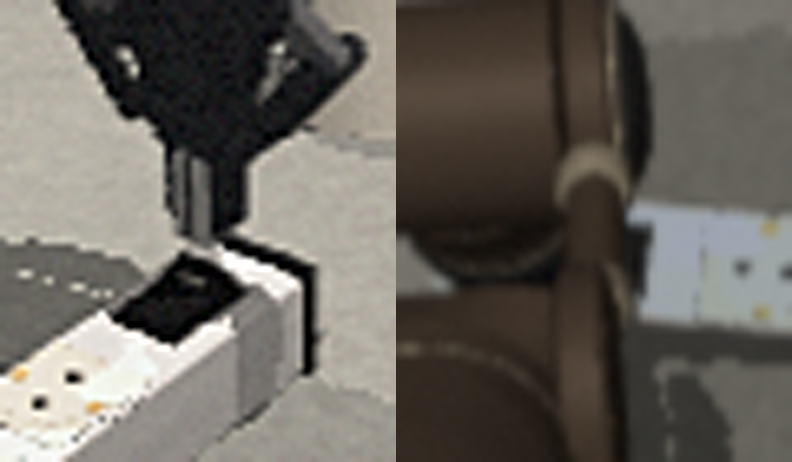

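The finger hangs just over the +y end of the rocker, in line with the strip; the top view is blocked by the arm. I'll tap now.

apply_moves([
  [[0,0,0,-0.005,0,0,0],[0,0,0,-0.003,0,0,0],[0,0,0,-0.002,0,0,0],[0,0,0,-0.0015,0,0,0],[0,0,0,0,0,0,0]],
])

```text
clock: 3.58
tool_pos: [0.4573, 0.1291, 0.0549]
ee_rot: [-0.0, 0.707, 0.707, 0.0]
ft_force: [-0.3, -0.6, 1.2]
grip_width: -0.0001
grip_force: 0.7
```

apply_moves([
  [[0,0,0,-0.001,0,0,0],[0,0,0,-0.001,0,0,0],[0,0,0,0,0,0,0]],
])

```text
clock: 3.95
tool_pos: [0.4574, 0.1288, 0.0528]
ee_rot: [0.0, 0.707, 0.707, 0.0]
ft_force: [0.8, 1.2, 1.7]
grip_width: -0.0002
grip_force: 1.0
```

apply_moves([
  [[0,0,0,-0.001,0,0,0],[0,0,0,-0.0005,0,0,0],[0,0,0,0,0,0,0]],
])

```text
clock: 4.32
tool_pos: [0.4575, 0.1288, 0.0514]
ee_rot: [0.0, 0.707, 0.707, 0.0]
ft_force: [0.6, 1.1, 2.8]
grip_width: 0.0003
grip_force: 1.3
```

apply_moves([
  [[0,0,0,-0.0005,0,0,0],[0,0,0,0,0,0,0]],
])

```text
clock: 4.58
tool_pos: [0.4575, 0.1288, 0.0512]
ee_rot: [0.0, 0.707, 0.707, 0.0]
ft_force: [-0.7, 1.1, 5.8]
grip_width: -0.0002
grip_force: 2.9
```

The force is rising at a fixed height, so the rocker is at its stop. Next I'll lift and move to the scale.

apply_moves([
  [[0,0,0,0.02,0,0,0],[0,0,0,0.04,0,0,0],[0,0,0,0.04,0,0,0],[0,0.02,-0.05,0,0,0,0],[0,0.02,-0.06,0,0,0,0],[0,0.02,-0.06,0,0,0,0],[0,0.02,-0.06,0,0,0,0],[0,0.02,-0.06,0,0,0,0]],
])

```text
clock: 5.58
tool_pos: [0.5556, -0.1607, 0.1499]
ee_rot: [-0.001, 0.707, 0.707, -0.001]
ft_force: [0.5, 0.6, 0.1]
grip_width: 0.0001
grip_force: 0.0
```

apply_moves([
  [[0,0.02,-0.06,0,0,0,0],[0,0.0065,-0.058,-0.02,0,0,0],[0,0,0,-0.03,0,0,0],[0,0,0,-0.015,0,0,0],[0,0,0,0,0,0,0],[0,0,0,0,0,0,0]],
])

```text
clock: 6.32
tool_pos: [0.5831, -0.2752, 0.0866]
ee_rot: [0.001, 0.707, 0.708, 0.0]
ft_force: [0.1, -0.1, -0.2]
grip_width: -0.0
grip_force: 0.0
```

```bash
python3 look.py b 224 320 271 280; python3 - <<'E'
from workcell import optics
import cv2,numpy as np
a=cv2.imread("pics/b.png"); s=optics.read_camera("scene")["color"]
c=cv2.resize(s[180:250,278:338],(396,462),interpolation=cv2.INTER_CUBIC)
cv2.imwrite("pics/b2.png",np.hstack([cv2.resize(x,(260,304)) for x in (a[:,:396],a[:,396:],c)]))
E
```

```text
[ 0.5836 -0.2755  0.0874] [0.76 0.04 0.74]
```

View pics/b2.png

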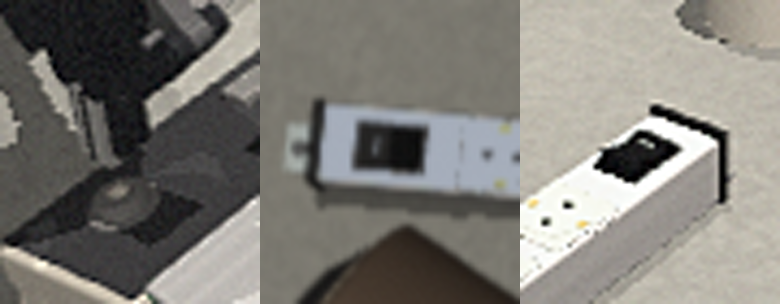

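The rocker's near end is now raised, so the switch is on. The finger is just above the scale button, so I'll press it.

apply_moves([
  [[0,0,-0.004,-0.005,0,0,0],[0,0,0,-0.004,0,0,0],[0,0,0,-0.003,0,0,0],[0,0,0,-0.002,0,0,0],[0,0,0,0,0,0,0]],
])

```text
clock: 7.1
tool_pos: [0.5822, -0.2796, 0.0714]
ee_rot: [-0.0, 0.707, 0.707, -0.0]
ft_force: [-0.9, -0.6, -0.6]
grip_width: 0.0001
grip_force: 0.0
```

apply_moves([
  [[0,0,0,-0.0015,0,0,0],[0,0,0,-0.0015,0,0,0],[0,0,0,0,0,0,0]],
])

```text
clock: 7.48
tool_pos: [0.5831, -0.2799, 0.0694]
ee_rot: [0.001, 0.707, 0.707, 0.0]
ft_force: [0.0, 1.4, 2.4]
grip_width: -0.0001
grip_force: 1.2
```

apply_moves([
  [[0,0,0,-0.0015,0,0,0],[0,0,0,-0.001,0,0,0],[0,0,0,0,0,0,0]],
])

```text
clock: 7.85
tool_pos: [0.5829, -0.28, 0.0666]
ee_rot: [0.001, 0.707, 0.707, 0.0]
ft_force: [0.6, 0.1, 3.7]
grip_width: -0.0
grip_force: 1.4
```

apply_moves([
  [[0,0,0,-0.001,0,0,0],[0,0,0,-0.0005,0,0,0],[0,0,0,0,0,0,0]],
])

```text
clock: 8.22
tool_pos: [0.5827, -0.2799, 0.065]
ee_rot: [0.0, 0.707, 0.707, 0.0]
ft_force: [0.4, -0.2, 4.8]
grip_width: -0.0
grip_force: 1.8
```

apply_moves([
  [[0,0,0,-0.0005,0,0,0],[0,0,0,-0.0003,0,0,0],[0,0,0,0,0,0,0]],
])

```text
clock: 8.6
tool_pos: [0.5829, -0.28, 0.0646]
ee_rot: [0.0, 0.707, 0.707, 0.0]
ft_force: [0.6, -0.3, 5.8]
grip_width: 0.0002
grip_force: 2.8
```

apply_moves([
  [[0,0,0,-0.0006,0,0,0],[0,0,0,0,0,0,0]],
])

```text
clock: 8.85
tool_pos: [0.583, -0.28, 0.0643]
ee_rot: [0.001, 0.707, 0.707, 0.0]
ft_force: [0.6, 0.2, 7.1]
grip_width: -0.0001
grip_force: 3.3
```

apply_moves([
  [[0,0,0,0.02,0,0,0],[0,0,0,0.05,0,0,0],[0,0,0,0.05,0,0,0],[0,0,0.03,0.04,0,0,0],[0,0,0.05,0,0,0,0],[0,0.01,0.05,0,0,0,0],[0,0.01,0.05,0,0,0,0],[0,0.01,0.05,0,0,0,0]],
])

```text
clock: 9.85
tool_pos: [0.6114, -0.0482, 0.2232]
ee_rot: [-0.001, 0.707, 0.707, -0.001]
ft_force: [0.6, 0.4, 0.5]
grip_width: -0.0003
grip_force: 0.0
```

apply_moves([
  [[0,0.01,0.05,0,0,0,0],[0,0.01,0.05,0,0,0,0],[0,0.01,0.05,0,0,0,0],[0,0.01,0.05,0,0,0,0],[0,0.009,0.05,0,0,0,0],[0,0,0.058,-0.02,0,0,0],[0,0,0,-0.025,0,0,0],[0,0,0,0,0,0,0]],
])

```text
clock: 10.85
tool_pos: [0.6582, 0.2581, 0.1747]
ee_rot: [-0.002, 0.706, 0.708, -0.004]
ft_force: [-0.0, -0.2, -0.3]
grip_width: 0.0001
grip_force: 0.0
```

```bash
python3 look.py c 416 165 420 243; python3 - <<'E'
from workcell import optics
import cv2,numpy as np
a=cv2.imread("pics/c.png"); s=optics.read_camera("scene")["color"]
c=cv2.resize(s[295:365,192:252],(396,462),interpolation=cv2.INTER_CUBIC)
cv2.imwrite("pics/c2.png",np.hstack([cv2.resize(x,(260,304)) for x in (a[:,:396],a[:,396:],c)]))
E
```

```text
[0.661  0.2576 0.1783] [-0.33 -0.95  0.37]
```

View pics/c2.png

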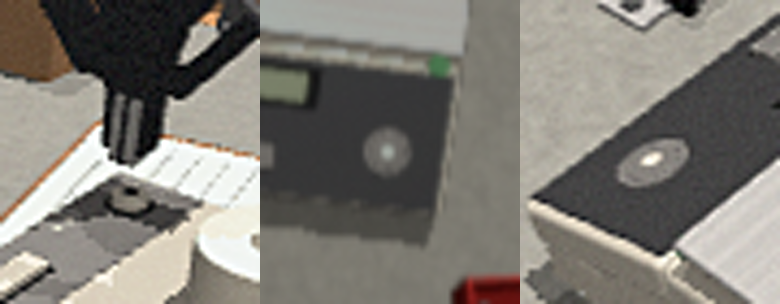

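The scale button is in and its green lamp is lit. The finger is straight over the printer's power button, so I'll press that next.

apply_moves([
  [[0,0,0,-0.008,0,0,0],[0,0,0,-0.006,0,0,0],[0,0,0,-0.004,0,0,0],[0,0,0,-0.0015,0,0,0],[0,0,0,-0.0015,0,0,0],[0,0,0,0,0,0,0]],
])

```text
clock: 11.75
tool_pos: [0.6616, 0.2583, 0.1577]
ee_rot: [0.0, 0.707, 0.707, 0.0]
ft_force: [-1.4, 0.1, 0.3]
grip_width: 0.0002
grip_force: 0.7
```

apply_moves([
  [[0,0,0,-0.0015,0,0,0],[0,0,0,-0.001,0,0,0],[0,0,0,0,0,0,0]],
])

```text
clock: 12.12
tool_pos: [0.6616, 0.2583, 0.155]
ee_rot: [0.0, 0.707, 0.707, 0.0]
ft_force: [-1.0, -1.1, 2.8]
grip_width: -0.0003
grip_force: 1.4
```

apply_moves([
  [[0,0,0,-0.001,0,0,0],[0,0,0,-0.0008,0,0,0],[0,0,0,0,0,0,0]],
])

```text
clock: 12.5
tool_pos: [0.6616, 0.2583, 0.153]
ee_rot: [0.0, 0.707, 0.707, 0.0]
ft_force: [-0.8, -0.8, 2.7]
grip_width: -0.0
grip_force: 1.3
```

apply_moves([
  [[0,0,0,-0.0006,0,0,0],[0,0,0,0,0,0,0]],
])

```text
clock: 12.75
tool_pos: [0.6616, 0.2583, 0.1528]
ee_rot: [0.0, 0.707, 0.707, 0.0]
ft_force: [-1.5, -0.6, 3.9]
grip_width: -0.0001
grip_force: 2.2
```

apply_moves([
  [[0,0,0,-0.0008,0,0,0],[0,0,0,0,0,0,0]],
])

```text
clock: 13.0
tool_pos: [0.6616, 0.2583, 0.1524]
ee_rot: [0.0, 0.707, 0.707, 0.0]
ft_force: [-3.0, -0.3, 5.9]
grip_width: 0.0001
grip_force: 2.9
```

apply_moves([
  [[0,0,0,0.015,0,0,0],[0,0,0,0.015,0,0,0],[0,-0.004,-0.04,0,0,0,0],[0,-0.004,-0.04,0,0,0,0],[0,0,-0.026,0,0,0,0],[0,0,0,-0.007,0,0,0],[0,0,0,0,0,0,0],[0,0,0,0,0,0,0]],
])

```text
clock: 14.0
tool_pos: [0.6535, 0.1535, 0.1747]
ee_rot: [-0.0, 0.707, 0.708, 0.0]
ft_force: [-0.0, -0.6, -0.1]
grip_width: 0.0002
grip_force: 0.0
```

```bash
python3 look.py d 400 175 230 195
```

```text
[0.6536 0.1534 0.1748] [-0.45  0.33 -0.46]
```

View pics/d.png

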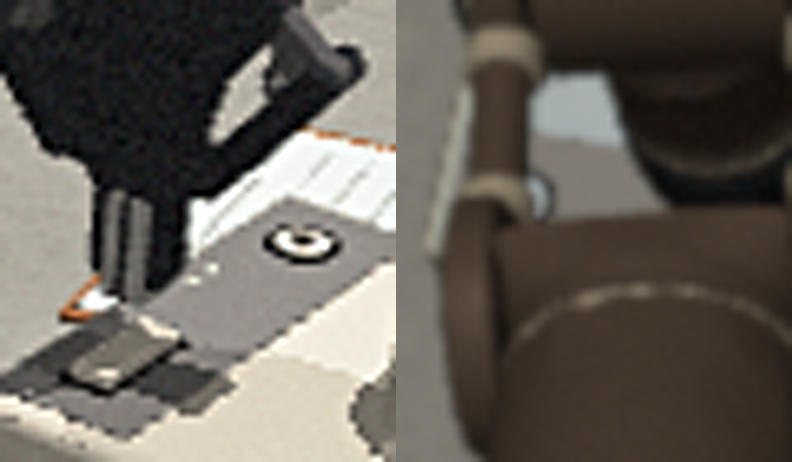

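The printer button sits low in its ring, so it is in. The finger is over the feed key, so I'll press it.

apply_moves([
  [[0,0,0,-0.008,0,0,0],[0,0,0,-0.006,0,0,0],[0,0,0,-0.003,0,0,0],[0,0,0,-0.0015,0,0,0],[0,0,0,-0.0015,0,0,0],[0,0,0,0,0,0,0]],
])

```text
clock: 14.85
tool_pos: [0.6534, 0.1523, 0.155]
ee_rot: [-0.0, 0.707, 0.707, -0.0]
ft_force: [-2.2, -0.3, 2.4]
grip_width: 0.0001
grip_force: 1.2
```

apply_moves([
  [[0,0,0,-0.001,0,0,0],[0,0,0,-0.0008,0,0,0],[0,0,0,0,0,0,0]],
])

```text
clock: 15.22
tool_pos: [0.6536, 0.1523, 0.1531]
ee_rot: [0.0, 0.707, 0.707, 0.0]
ft_force: [-2.3, -0.8, 2.8]
grip_width: -0.0001
grip_force: 1.7
```

apply_moves([
  [[0,0,0,-0.0008,0,0,0],[0,0,0,0,0,0,0]],
])

```text
clock: 15.48
tool_pos: [0.6536, 0.1523, 0.153]
ee_rot: [0.0, 0.707, 0.707, 0.0]
ft_force: [-2.9, -1.0, 6.3]
grip_width: 0.0002
grip_force: 3.2
```

apply_moves([
  [[0,0,0,-0.0006,0,0,0],[0,0,0,0,0,0,0]],
])

```text
clock: 15.72
tool_pos: [0.6536, 0.1523, 0.153]
ee_rot: [0.0, 0.707, 0.707, 0.0]
ft_force: [-3.5, -0.4, 9.0]
grip_width: -0.0003
grip_force: 4.1
```

The key is hard on its stop. I'll let it go and move clear.

apply_moves([
  [[0,0,0,0.015,0,0,0],[0,0,0,0.04,0,0,0],[0,0,0,0.04,0,0,0],[0,-0.04,-0.02,0.03,0,0,0],[0,-0.04,-0.04,0.02,0,0,0],[0,-0.04,-0.04,0,0,0,0],[0,-0.04,-0.04,0,0,0,0],[0,-0.04,-0.04,0,0,0,0]],
])

```text
clock: 16.73
tool_pos: [0.4526, -0.029, 0.2969]
ee_rot: [0.001, 0.707, 0.707, 0.0]
ft_force: [-0.0, 0.1, 0.1]
grip_width: -0.0003
grip_force: 0.0
```

apply_moves([
  [[0,-0.02,-0.04,0,0,0,0],[0,0,-0.04,0,0,0,0],[0,0,-0.04,0,0,0,0],[0,0,-0.04,0,0,0,0],[0,0,0,0,0,0,0],[0,0,0,0,0,0,0]],
])

```text
clock: 17.48
tool_pos: [0.4334, -0.1874, 0.2964]
ee_rot: [-0.0, 0.707, 0.707, 0.0]
ft_force: [-0.5, 0.7, 0.7]
grip_width: -0.0
grip_force: 0.0
```

```bash
python3 - <<'E'
from workcell import ctrl,optics
import cv2,numpy as np
t=optics.read_camera("top")["color"];s=optics.read_camera("scene")["color"]
f=lambda im,u,v:cv2.resize(im[v-35:v+35,u-45:u+45],(390,300),interpolation=cv2.INTER_CUBIC)
cv2.imwrite("pics/e.png",np.vstack([np.hstack([f(s,405,185),f(t,245,185)]),np.hstack([f(s,230,325),f(s,308,215)])]))
print(ctrl.observe()["clock"])
E
```

```text
17.575
```

View pics/e.png

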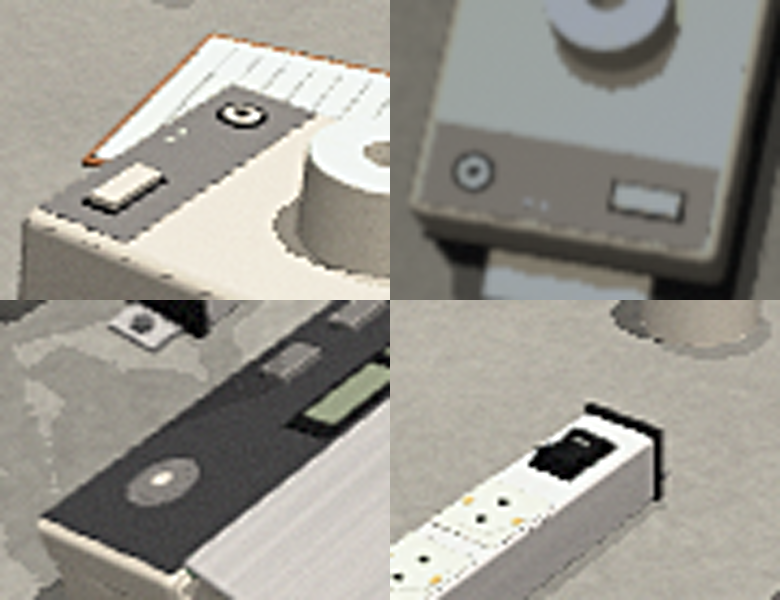

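The rocker is on, both power buttons are in, the feed key has sprung back, the machines have not moved, and the arm is clear.

```bash
python3 -c "
from workcell import ctrl
print(ctrl.job_done())"
```

```text
the job is handed in; nothing more can be done
None
```

The job is handed in: main switch on, scale power in, printer power in and feed key pressed to its stop and released, in that order, with the arm left clear after about 18 s; the hand-in gave no verdict.

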